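# Roll the tin up the display ramp into its seat

### The job

On the two-lane display ramp, push the steel tin with the fingertips so that it rolls gently up its lane, over the crest and into the dip at the top, where it stays against the end stop when you let go. Only push it: do not lift it off the lane, and do not let it race, neither shoved ahead fast nor running freely back down. Leave the glass jar lying at the foot of the other lane, and do not disturb the mug, the pepper mill or the bowl.

Things in the scene. Friction and masses are not known exactly. Their poses are not given: they have to be found in the camera images.
- ramp: Fixed display ramp, 326 mm long, 220 mm wide, two side-by-side lanes. Origin on the counter under its middle (level frame): x points uphill along the lanes, y left looking uphill, z up. Lane centre lines at y = -55 and +55 mm, each about 98 mm wide between white rails 18 mm above the floor (up to 33 mm beside the dip at the top).
- ramp_floor (a point): Point on the floor at the foot (ramp x = -150 mm, 16 mm above the counter), midway between lanes; x runs uphill along the floor, which rises at 9 degrees, z is square to it. A tin on the floor has its axis 30 mm along this z, 20 mm along this x at the start. Just downhill is the foot lip: a white strip 12 mm wide, 8 mm proud of the floor.
- crest (a point): Middle of the crest (ramp x = 90 mm, y = 0, floor 54 mm above the counter). Beyond it the floor falls at 14 degrees into a dip, down to 39 mm at the upright end stop (face at ramp x = 150 mm, 14 mm thick, top 98 mm above the counter). A tin whose axis is past the crest rolls on into the dip by itself; short of it, it rolls back to the foot.
- seat_left (a point): Where the axis centre of a tin seated in the left lane (ramp y = +55 mm) lies: 30 mm before the end stop, 77 mm above the counter.
- seat_right (a point): The same for the right lane (ramp y = -55 mm).
- tin_mid (a point): Centre of the steel tin: a plain straight cylinder of bare metal with a lid band, 60 mm diameter, 86 mm long, about 0.13 to 0.27 kg, free to roll, lying across one of the two lanes (either) against the foot lip. The point is on its axis, half-way along; y is along the axis, x and z turn as it rolls.
- jar_mid (a point): Centre of the glass jar: 60 mm diameter, 86 mm long with a narrower neck and a white 45 mm lid, lying across the other lane against the foot lip. Point on its axis, half-way along; y along the axis towards the lid.
- mug: White mug standing on the counter, 80 mm diameter, 92 mm high, handle at its +y; origin at the centre of its underside.
- mill: Dark wooden pepper mill standing on the counter, 54 mm diameter, 138 mm high; origin at the centre of its underside.
- bowl: Steel bowl standing on the counter, 124 mm diameter, 55 mm high; origin at the centre of its underside.
Not all that is in view belongs to the job. Leave any brown look-alike of the part that bears tin_mid alone.

How it is judged:
By the outcome, as a careful person would: the job done as asked, in the order asked, and still so for the second after the job is handed in, with the robot touching nothing.
It also fails if it takes over 43 s, if anything falls off the work surface, if the arm or the gripper's body presses on something with over 40 N, if the wrist force passes 120 N, or if a joint passes its speed limit or range.

### The arm

A 6-joint arm with a two-finger parallel gripper is mounted at the origin on the work surface. World frame = base frame: x ahead of the robot, y to its left, z up, the work surface at z = 0. Lengths are in m, angles in rad, forces in N, time in s.
With the tool pointing down it reaches from about 0.325 to 0.775 m from the base axis. Payload 5.5 kg.
Tool frame: the origin (TCP) lies between the finger pads; the fingertips stand manip.tips_ahead ahead of it and the grasp point (between the pads) is the TCP (manip.tips_ahead is the distance from the TCP to the fingertips, in m); y points along the fingers, x is the direction in which the jaws open and shut, and the axes are right-handed (so a half turn about y gives the same grasp; the last joint's range is limited). The gripper opens to 88 mm and grips with 3 to 60 N. Pads are 20 mm wide; open, the fingers measure 115 mm over their backs; the gripper's body (75 mm by 178 mm) begins 61 mm behind the grasp point.
Start: joints at [-1.192, 0.091, 1.231, -0, 1.82, -0.057], TCP at [0.253, -0.544, 0.242] pointing down, gripper open.
Joint ranges: [-2.87, 2.87], [-0.86, 2.18], [0.17, 2.46], [-1.51, 4.65], [0.06, 2.69], [-2.65, 2.65]. Speed limits (rad/s): [2.57, 2.57, 3.01, 3.14, 3.14, 3.14].

### API

Orientations are given as a rotation vector (axis times angle).
In Python, from cell import manip gives the robot as it stands.
- The arm moves only by the shell command python3 -m crank 'ROWS'. ROWS is JSON, a list of rows, each a list of 7 numbers: the shift along the tool's x, y, z in mm, then the turn, a rotation vector about the tool's x, y, z in rad, then the finger opening in mm, from 0 to 87.8. A call has 1 to 12 rows; each row is the pose to reach, as a shift and turn from the pose commanded when the call began, along the tool's axes at that moment; what a row does not reach only later rows make up. A row lasts 1/12 s, in which the tool goes at most 41.7 mm and 7.16 degrees, less where a joint would pass 70% of its speed; a pose out of reach is approached as far as the arm can. A call with a gripper value outside its range is refused whole. The fingers move at their own pace and stop on an object; the grip force is fixed at half the most. Time passes only in rows, so rows that repeat a pose let the fingers close. It gives the time, the measured TCP pose, the force and the opening at its end, in the units of the state.
- manip.observe(): the state, without advancing time (a new reading comes with each control period).
- manip.camera(name): name is "side" or "top" or "wrist"; returns a dict with "img" (480x640x3 uint8, blue, green, red), "K" (3x3 intrinsics, pixels), "R" (3x3) and "t" (3): a world point X has camera coordinates R X + t; the wrist camera has in their place "hand_eye" (4x4, takes a point from camera to tool coordinates, whose origin is the TCP and whose axes are the tool frame's). Camera axes: x right, y down, z forward; pixel columns grow to the right and rows downward; lengths in m; the calibration is good to about 2 mm. A picture is of the moment at which its call begins: read the wrist's pose just before it. There is no depth.
- manip.finish_job(): hands the job in, once; it reports no verdict.
The state is a dict: "time_s": time; "joint_positions": joint angles; "dq": joint speeds; "tau": joint torques, N m; "position": TCP position; "tool_rot": TCP orientation; "contact_force": force on the tool from outside, world axes, zero at the start; "moment": the same for the moment, N m; "finger_gap": finger opening in m.
Only numpy, scipy, OpenCV 4.12 (cv2) and the standard library are available. Lean on these libraries where they do the work, as an engineer would, in place of code of your own. Each camera call takes 0.05 s, during which the arm holds its last target.

## Working session

There is one attempt and no reset: what is moved stays moved. The work goes in short steps, Python scripts to look and compute and a shell command to move; the robot and the scene stay as the last step left them, time stands still between calls to the robot, and variables do not carry over. Pictures are saved under pics/ and viewed, and the job is handed in when it is done.

```bash
ls; mkdir -p pics; python3 - <<'E'
from cell import manip
import cv2,json,numpy as np
s=manip.observe(); print({k:np.round(v,3).tolist() for k,v in s.items()}); print(manip.tips_ahead)
for n in ["side","top"]:
    c=manip.camera(n); cv2.imwrite(f"pics/{n}0.png",c["img"]); np.savez(f"{n}.npz",**c); print(n,c["K"],c["R"],c["t"])
E
```

```text
pics
{'time_s': 0.0, 'joint_positions': [-1.192, 0.092, 1.232, -0.0, 1.82, -0.057], 'dq': [-0.001, -0.001, -0.0, -0.0, -0.001, 0.0], 'tau': [0.002, -44.645, -40.645, 0.07, 0.029, -0.0], 'position': [0.253, -0.544, 0.241], 'tool_rot': [-1.383, 0.884, -0.881], 'contact_force': [-0.216, -0.228, -0.218], 'moment': [-0.062, -0.025, -0.006], 'finger_gap': 0.088}
0.019
side [[487.1764798    0.         323.31687221]
 [  0.         487.1764798  240.84342111]
 [  0.           0.           1.        ]] [[-0.72316363 -0.6904987   0.01568178]
 [-0.36794802  0.36594083 -0.85481083]
 [ 0.58450716 -0.62393818 -0.51870273]] [0.4532747  0.27853722 1.01613626]
top [[504.77887784   0.         324.49346924]
 [  0.         504.77887784 241.5737576 ]
 [  0.           0.           1.        ]] [[-2.20263133e-02 -9.99748621e-01 -4.18768941e-03]
 [-9.88169650e-01  2.24067193e-02 -1.51719088e-01]
 [ 1.51774782e-01  7.96335403e-04 -9.88414782e-01]] [0.00732156 0.61589451 1.13970573]
```

View pics/side0.png

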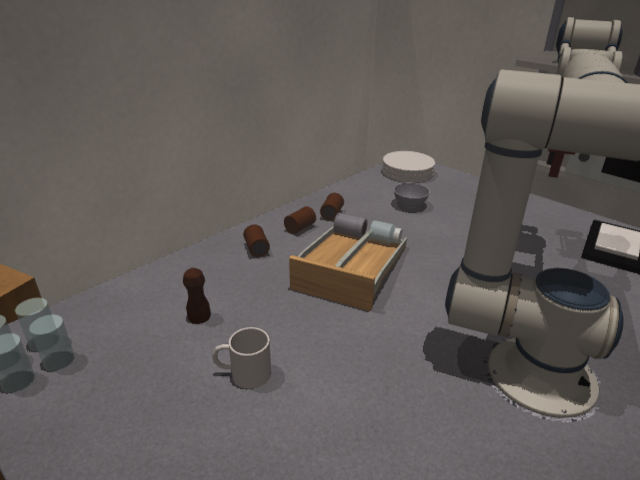

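View pics/top0.png

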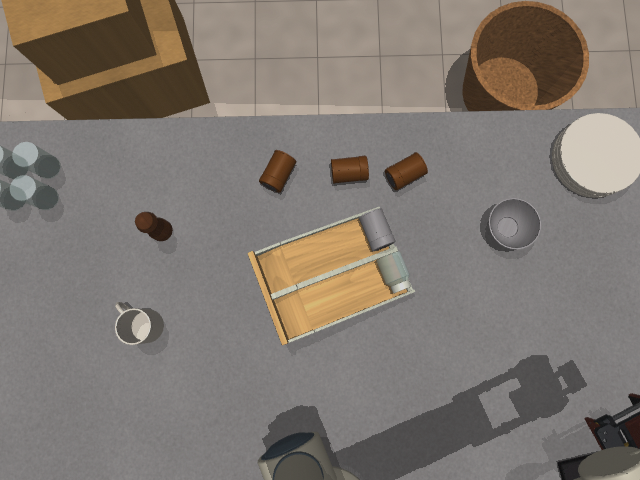

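The top view shows the end stop at left (px 250–285, 250–343) and the foot at right. The grey tin is at (377,229) in the far lane, and the glass jar with its white lid is at (393,270) in the near lane. The three brown cylinders at (278,171), (350,169) and (406,171) are look-alikes to leave alone. I'll confirm this in an enlarged crop.

```bash
python3 - <<'E'
import cv2
a=cv2.imread("pics/top0.png")[195:355,235:425]; cv2.imwrite("pics/topc.png",cv2.resize(a,None,fx=4,fy=3.7 and 4/1*0.93 if 0 else 3.7,interpolation=cv2.INTER_CUBIC)[:600] if 0 else cv2.resize(a,(712,600),interpolation=cv2.INTER_CUBIC))
a=cv2.imread("pics/side0.png")[200:310,280:420]; cv2.imwrite("pics/sidec.png",cv2.resize(a,(700,550),interpolation=cv2.INTER_CUBIC))
E
```

```text
(no output)
```

View pics/topc.png

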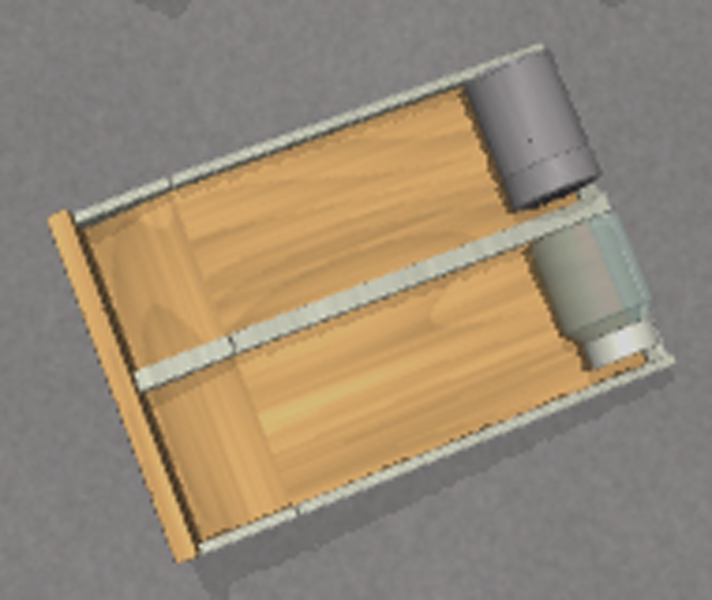

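View pics/sidec.png

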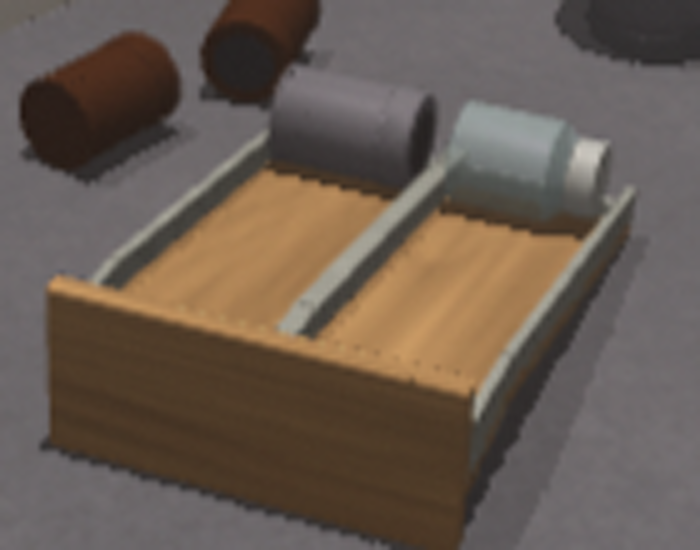

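```bash
cat > h.py <<'E'
import numpy as np, cv2
from scipy.optimize import least_squares
C={n:dict(np.load(n+'.npz')) for n in ('side','top')}
def proj(n,X):
    c=C[n]; p=c['K']@(c['R']@X+c['t']); return p[:2]/p[2]
def W(p,X):
    c,s=np.cos(p[2]),np.sin(p[2]); return np.array([p[0]+c*X[0]-s*X[1],p[1]+s*X[0]+c*X[1],X[2]])
E
python3 - <<'E'
from h import *
T=lambda u,v:(235+u*190/712,195+v*160/600)
S=lambda u,v:(280+u/5,200+v/5)
obs=[('top',T(52,213),(.164,-.11,.098)),('top',T(178,562),(.164,.11,.098)),('top',T(199,555),(.150,.11,.098)),('top',T(74,211),(.15,-.11,.098)),
('top',T(545,45),(-.162,-.11,.033)),('top',T(674,361),(-.162,.11,.033)),
('side',S(50,283),(.164,-.11,.098)),('side',S(472,393),(.164,.11,.098)),('side',S(50,443),(.164,-.11,0))]
f=lambda p:np.concatenate([proj(n,W(p,np.array(X)))-uv for n,uv,X in obs])
r=least_squares(f,[.55,.0,1.9]); print(r.x,np.degrees(r.x[2])); print(r.fun.reshape(-1,2).round(1))
np.save('ramp.npy',r.x)
p=r.x
a=np.radians(9); x=-.150+.02*np.cos(a)-.03*np.sin(a); z=.016+.02*np.sin(a)+.03*np.cos(a)
for nm,y in(('tin',-.055),('jar',.055)):
    X=W(p,np.array([x,y,z])); print(nm,X,np.hypot(*X[:2]),proj('top',X),proj('side',X))
for nm,X in(('crest',[.09,-.055,.054]),('seat',[.12,-.055,.077])): print(nm,W(p,np.array(X)),np.hypot(*W(p,np.array(X))[:2]))
R=C
from cell import manip
from scipy.spatial.transform import Rotation as Ro
print(Ro.from_rotvec(manip.observe()['tool_rot']).as_matrix().round(3))
E
```

```text
[ 0.54067045 -0.02702129  1.92150133] 110.09391658009291
[[-0.5  0.5]
 [ 0.4  0.6]
 [ 0.8  0.1]
 [-0.5 -1.2]
 [-0.6 -0.2]
 [ 0.7  1.1]
 [-0.6 -0.1]
 [-0.5 -0.2]
 [ 0.2 -0.2]]
tin [ 0.63868237 -0.1348511   0.04875934] 0.6527633495997095 [378.80826695 230.67767917] [352.00391127 224.86804933]
jar [ 0.53537799 -0.1726427   0.04875934] 0.5625256383882512 [396.77933245 274.11024455] [387.54327297 232.79762254]
crest [0.56140224 0.07639628 0.054     ] 0.5665764441919774
seat [0.55109544 0.1045702  0.077     ] 0.5609287941419042
[[ 0.422 -0.001  0.907]
 [-0.907  0.002  0.422]
 [-0.002 -1.     0.   ]]
```

Tin and jar positions predicted from the ramp fit land on the grey and glass items to within about 4 px, and the ramp fit residual is about 1 px. So the tin is the plain grey metal cylinder in the right (far) lane. Next I move towards a point behind the foot, staying high and turning the jaws to lie across the lane.

```bash
cat > st.py <<'E'
from h import *
from cell import manip
from scipy.spatial.transform import Rotation as Ro
p=np.load('ramp.npy'); s=manip.observe()
R=Ro.from_rotvec(s['tool_rot']).as_matrix(); P=np.array(s['position'])
c,sn=np.cos(p[2]),np.sin(p[2]); A=np.array([[c,-sn,0],[sn,c,0],[0,0,1]])
def info():
    print('t',round(s['time_s'],2),'ramp TCP mm',(A.T@(P-[p[0],p[1],0])*1e3).round(1),'F ramp',(A.T@np.array(s['contact_force'])).round(1),'gap',round(s['finger_gap']*1e3,1))
def delta(rx,ry,z):
    """mm ramp target -> tool shift, and turn to align tool x=-ramp y,z=ramp x, y=down"""
    T=W(p,np.array([rx,ry,0])/1e3); T[2]=z/1e3
    G=np.column_stack([-A[:,1],[0,0,-1],A[:,0]])
    return ((R.T@(T-P))*1e3).round(1), Ro.from_matrix(R.T@G).as_rotvec().round(4)
E
python3 -m crank '[[-6,0,22,0,-0.06,0,60],[-12,0,43,0,-0.12,0,50],[-17,0,65,0,-0.19,0,30],[-23,0,86,0,-0.25,0,30],[-29,0,108,0,-0.31,0,30],[-35,0,129,0,-0.37,0,30],[-40,0,151,0,-0.43,0,30],[-46,0,172,0,-0.49,0,30],[-52,0,194,0,-0.56,0,30],[-58,0,215,0,-0.62,0,30],[-63,0,237,0,-0.68,0,30],[-69,0,258,0,-0.74,0,30]]'
python3 -c "
from st import *
info();print(delta(-205,-55,150))"
```

```text
time_s: 1.1
position: [0.4588, -0.3716, 0.241]
tool_rot: [-1.548, 0.308, -0.307]
contact_force: [1.4, -0.6, 0.3]
finger_gap: 0.0303
t 1.1 ramp TCP mm [-295.4  195.3  241. ] F ramp [-1.  -1.1  0.3] gap 30.3
(array([123.3,  90.9, 235.8]), array([-7.000e-04, -7.427e-01, -8.000e-04]))
```

```bash
python3 -m crank '[[10,0,20,0,-0.06,0,30],[20,0,39,0,-0.12,0,30],[31,0,59,0,-0.19,0,30],[41,0,79,0,-0.25,0,30],[51,0,98,0,-0.31,0,30],[62,5,118,0,-0.37,0,30],[72,15,138,0,-0.43,0,30],[82,25,157,0,-0.49,0,30],[92,35,177,0,-0.56,0,30],[103,45,197,0,-0.62,0,30],[113,50,216,0,-0.68,0,30],[123,55,236,0,-0.743,0,30]]'
python3 - <<'E'
from st import *
info();print(delta(-205,-55,56))
c=manip.camera('top'); cv2.imwrite('pics/top1.png',c['img'])
c=manip.camera('wrist'); cv2.imwrite('pics/wr1.png',c['img'])
cv2.imwrite('pics/both1.png',cv2.resize(np.hstack([cv2.imread('pics/top1.png'),c['img']]),(800,300)))
E
```

```text
time_s: 2.1
position: [0.6627, -0.2012, 0.1849]
tool_rot: [-1.552, -0.274, 0.277]
contact_force: [-0.1, 0.1, 0.6]
finger_gap: 0.03
t 2.1 ramp TCP mm [-205.5  -54.8  184.9] F ramp [0.2 0.1 0.6] gap 30.0
(array([  0.4, 128.9,   0.3]), array([-0.0014,  0.0002, -0.0018]))
```

View pics/both1.png

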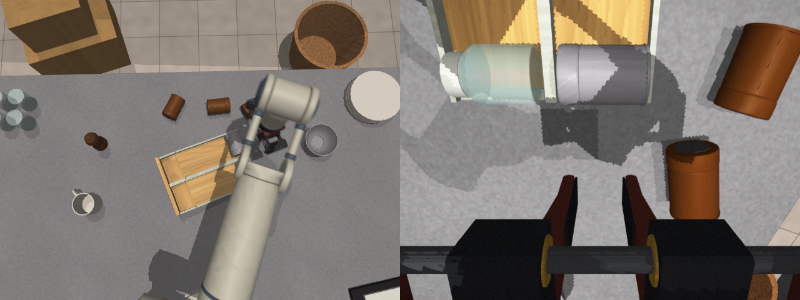

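The wrist view shows the jar (490,73) and tin (602,73) at the foot, but also a brown look-alike (692,180 in the composite) close to where the fingers will come down. I'll locate it.

```bash
python3 - <<'E'
from st import *
c=manip.camera('wrist'); H=np.array(c['hand_eye']);K=c['K']
for nm,(u,v),z in (('brown2 near top end',(692,143),.06),('b2 left top',(668,145),.06),('b2 left bot',(674,218),.05),('b2 right',(720,150),.03),('brown1 left low',(715,110),.03),('tin L',(556,73),.05),('tin R',(650,73),.05)):
    u=(u-400)*1.6;v=v*1.6
    d=R@H[:3,:3]@np.linalg.inv(K)@[u,v,1]; o=R@H[:3,3]+P
    X=o+d*(z-o[2])/d[2]; print(nm,X.round(3),'ramp',(A.T@(X-[p[0],p[1],0])*1e3).round(0), proj('top',X).round())
E
```

```text
brown2 near top end [ 0.753 -0.165  0.06 ] ramp [-202. -152.   60.] [390. 182.]
b2 left top [ 0.73  -0.175  0.06 ] ramp [-204. -127.   60.] [395. 191.]
b2 left bot [ 0.778 -0.258  0.05 ] ramp [-298. -144.   50.] [428. 172.]
b2 right [ 0.801 -0.166  0.03 ] ramp [-220. -196.   30.] [388. 166.]
brown1 left low [ 0.773 -0.126  0.03 ] ramp [-173. -184.   30.] [372. 178.]
tin L [ 0.597 -0.147  0.05 ] ramp [-132.  -12.   50.] [385. 248.]
tin R [ 0.686 -0.115  0.05 ] ramp [-132. -106.   50.] [370. 211.]
```

The tin is where predicted (ramp x about -132, y about -59). The brown one is the rightmost look-alike, with its left edge at y ≈ -127 and its top at 60 mm. The fingers reach to y ≈ -84 and the body bottom will be at about 117 mm, so there is clearance. Descending now.

```bash
python3 -m crank '[[0,15,0,0,0,0,30],[0,30,0,0,0,0,30],[0,45,0,0,0,0,30],[0,60,0,0,0,0,30],[0,75,0,0,0,0,30],[0,88,0,0,0,0,30],[0,100,0,0,0,0,30],[0,110,0,0,0,0,30],[0,118,0,0,0,0,30],[0,124,0,0,0,0,30],[0,128,0,0,0,0,30],[0,129,0,0,0,0,30]]'
python3 - <<'E'
from st import *
info()
c=manip.camera('wrist'); cv2.imwrite('pics/wr2.png',c['img'])
c=manip.camera('side'); cv2.imwrite('pics/s2.png',cv2.resize(c['img'][180:320,250:430],(720,560)))
E
```

```text
time_s: 3.25
position: [0.6622, -0.2019, 0.0569]
tool_rot: [-1.553, -0.273, 0.274]
contact_force: [0.7, -0.1, -0.6]
finger_gap: 0.0304
t 3.25 ramp TCP mm [-206.   -54.1   56.9] F ramp [-0.4 -0.6 -0.6] gap 30.4
```

View pics/wr2.png

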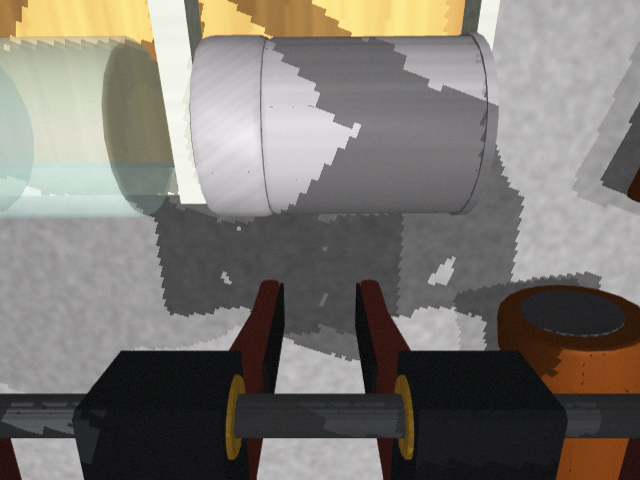

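View pics/s2.png

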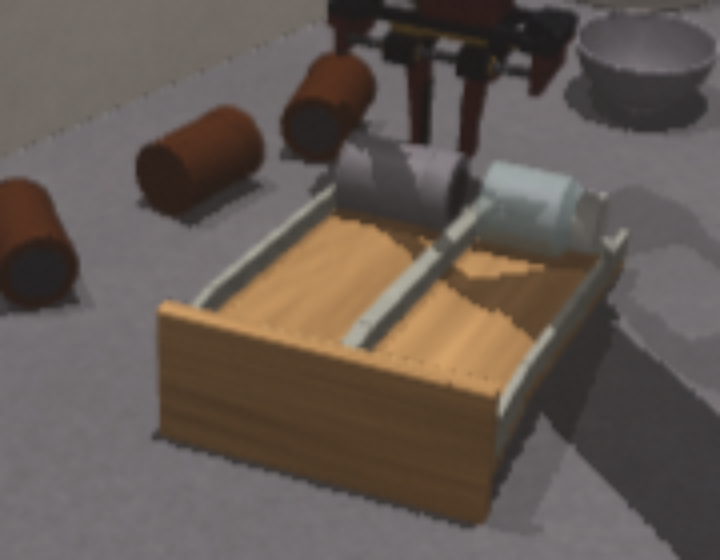

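The wrist view shows the tin with its lid band spanning px 190–497 (centre ≈ 343), while the fingers centre at ≈ 321. I shift 5 mm along tool x and approach slowly.

```bash
python3 -m crank '[[1,0,3,0,0,0,30],[2,0,6,0,0,0,30],[3,0,9,0,0,0,30],[4,0,12,0,0,0,30],[5,0,15,0,0,0,30],[5,0,18,0,0,0,30],[5,0,21,0,0,0,30],[5,0,24,0,0,0,30],[5,0,26,0,0,0,30],[5,0,28,0,0,0,30],[5,0,30,0,0,0,30],[5,0,32,0,0,0,30]]'
python3 - <<'E'
from st import *
info()
c=manip.camera('wrist'); cv2.imwrite('pics/wr3.png',c['img'])
E
```

```text
time_s: 4.35
position: [0.6562, -0.1704, 0.0578]
tool_rot: [-1.554, -0.273, 0.273]
contact_force: [0.8, -4.9, 4.1]
finger_gap: 0.0301
t 4.35 ramp TCP mm [-174.4  -59.3   57.8] F ramp [-4.9  0.9  4.1] gap 30.1
```

View pics/wr3.png

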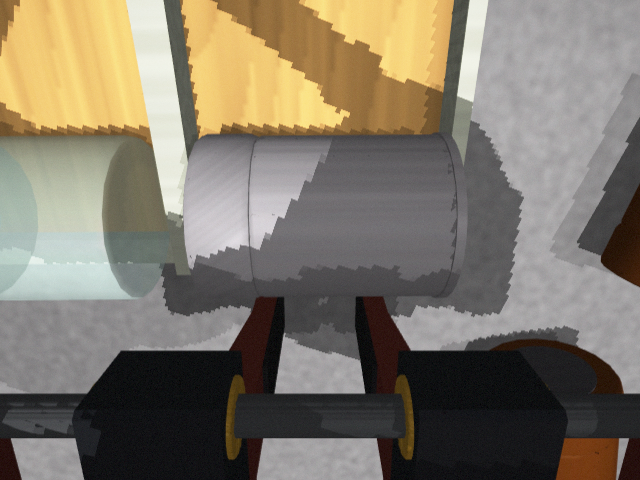

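The fingers have just made contact (Fx -4.9 N). The tin is centred at px ≈ 323, between the rails. Now a gentle push along the 9° slope at about 45 mm/s.

```bash
python3 -m crank '[[0,0,2,0,0,0,30],[0,-1,5,0,0,0,30],[0,-1.3,8,0,0,0,30],[0,-1.9,12,0,0,0,30],[0,-2.5,16,0,0,0,30],[0,-3.2,20,0,0,0,30],[0,-3.8,24,0,0,0,30],[0,-4.4,28,0,0,0,30],[0,-5.1,32,0,0,0,30],[0,-5.7,36,0,0,0,30],[0,-6.3,40,0,0,0,30],[0,-7,44,0,0,0,30]]'
python3 - <<'E'
from st import *
info()
c=manip.camera('wrist'); cv2.imwrite('pics/wr4.png',c['img'])
E
```

```text
time_s: 5.4
position: [0.6432, -0.1318, 0.0682]
tool_rot: [-1.561, -0.277, 0.267]
contact_force: [3.8, -8.0, 7.1]
finger_gap: 0.0301
t 5.4 ramp TCP mm [-133.6  -60.3   68.2] F ramp [-8.8 -0.8  7.1] gap 30.1
```

View pics/wr4.png

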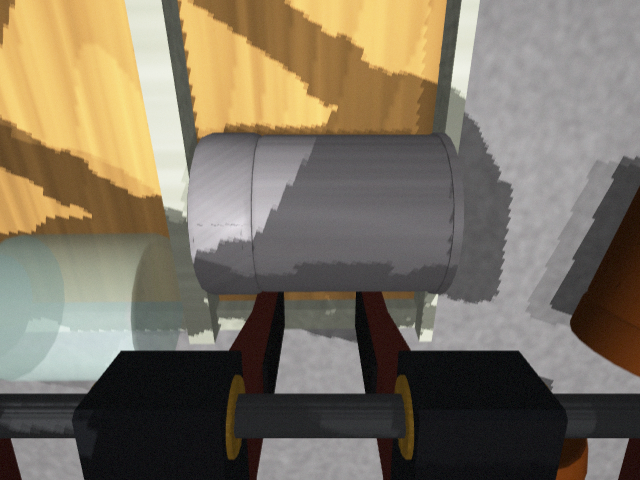

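The tin is rolling straight up the lane (px 188–462, still parallel to the rails), and the jar has not moved. The arm rides up about 4 mm under the tin's friction, so I rise a bit less on the next stretch.

```bash
python3 -m crank '[[0,0,4,0,0,0,30],[0,0,8,0,0,0,30],[0,0,12,0,0,0,30],[0,-0.5,16,0,0,0,30],[0,-1,20,0,0,0,30],[0,-1.5,24,0,0,0,30],[0,-2,28,0,0,0,30],[0,-2.5,32,0,0,0,30],[0,-3,36,0,0,0,30],[0,-3.5,40,0,0,0,30],[0,-4,44,0,0,0,30],[0,-4.5,48,0,0,0,30]]'
python3 - <<'E'
from st import *
info();print(delta(-85,-60,70))
E
```

```text
time_s: 6.45
position: [0.6278, -0.0876, 0.074]
tool_rot: [-1.563, -0.278, 0.264]
contact_force: [3.9, -12.0, 10.6]
finger_gap: 0.0299
t 6.45 ramp TCP mm [-86.8 -61.   74. ] F ramp [-12.6   0.4  10.6] gap 29.9
(array([-1.1,  4. ,  1.9]), array([ 0.0104, -0.0053,  0.0072]))
```

The force has grown to 12.6 N with friction ratio 0.84, so with vertical fingers on the slope the contact is close to self-locking. I'll lean the tool 0.35 rad, tips uphill, so the contact sits below the axis and the tin rolls freely. This step stays in contact and lowers slightly.

```bash
python3 -c "
from st import *
c=manip.camera('wrist'); cv2.imwrite('pics/wr5.png',c['img'])"
python3 -m crank '[[0,1,0,0.03,0,0,30],[0,2.5,0,0.07,0,0,30],[0,4,0,0.11,0,0,30],[0,5.5,-0.5,0.15,0,0,30],[0,7,-0.5,0.19,0,0,30],[0,8.5,-1,0.23,0,0,30],[0,10,-1,0.27,0,0,30],[0,11,-1.5,0.31,0,0,30],[0,12,-2,0.35,0,0,30],[0,12,-2,0.35,0,0,30]]'
python3 - <<'E'
from st import *
info();print(delta(-85,-60,70))
c=manip.camera('wrist'); cv2.imwrite('pics/wr6.png',c['img'])
cv2.imwrite('pics/b6.png',cv2.resize(np.hstack([cv2.imread('pics/wr5.png'),c['img']]),(800,300)))
c=manip.camera('side'); cv2.imwrite('pics/s6.png',cv2.resize(c['img'][180:320,250:430],(720,560)))
E
```

```text
time_s: 7.33
position: [0.6252, -0.0867, 0.0558]
tool_rot: [-1.206, -0.209, 0.303]
contact_force: [-0.8, -0.9, 0.1]
finger_gap: 0.0299
t 7.33 ramp TCP mm [-85.  -58.9  55.8] F ramp [-0.6  1.   0.1] gap 29.9
(array([  1.1, -13.3,   4.9]), array([-0.3524, -0.0048, -0.0007]))
```

View pics/b6.png

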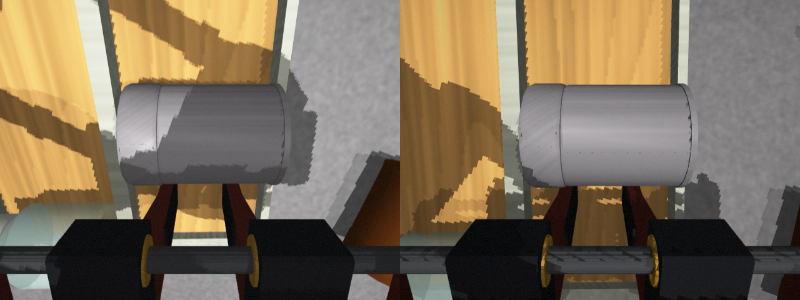

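View pics/s6.png

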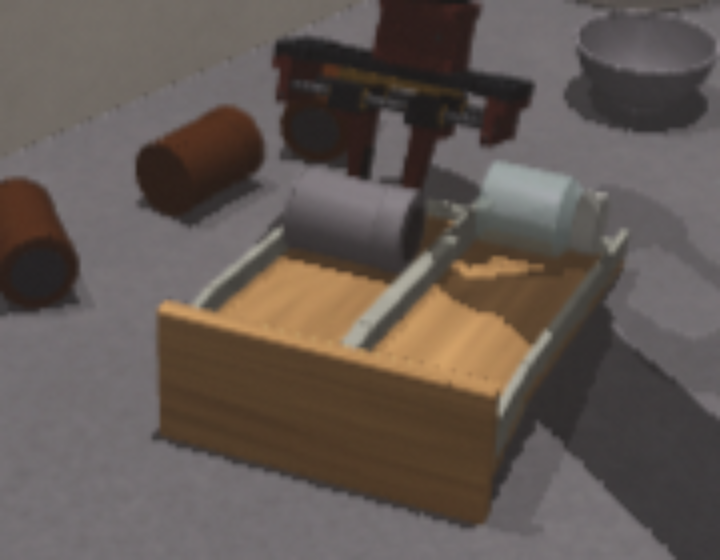

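Contact is now light (0.6 N). The tin sits straight in the lane, and the side view shows jar and brown tins unmoved. I continue up the slope, which is 11° below tool z now.

```bash
python3 -m crank '[[0,0.4,2,0,0,0,30],[0,1,5,0,0,0,30],[0,1.7,8.5,0,0,0,30],[0,2.4,12.5,0,0,0,30],[0,3.2,16.5,0,0,0,30],[0,4,20.5,0,0,0,30],[0,4.8,24.5,0,0,0,30],[0,5.5,28.5,0,0,0,30],[0,6.3,32.5,0,0,0,30],[0,7.1,36.5,0,0,0,30],[0,7.9,40.5,0,0,0,30],[0,8.6,44.5,0,0,0,30]]'
python3 - <<'E'
from st import *
info()
c=manip.camera('wrist'); cv2.imwrite('pics/wr7.png',c['img'])
E
```

```text
time_s: 8.43
position: [0.6101, -0.0431, 0.0643]
tool_rot: [-1.208, -0.212, 0.304]
contact_force: [1.5, -0.6, 0.9]
finger_gap: 0.0299
t 8.43 ramp TCP mm [-39.  -59.6  64.3] F ramp [-1.1 -1.2  0.9] gap 29.9
```

View pics/wr7.png

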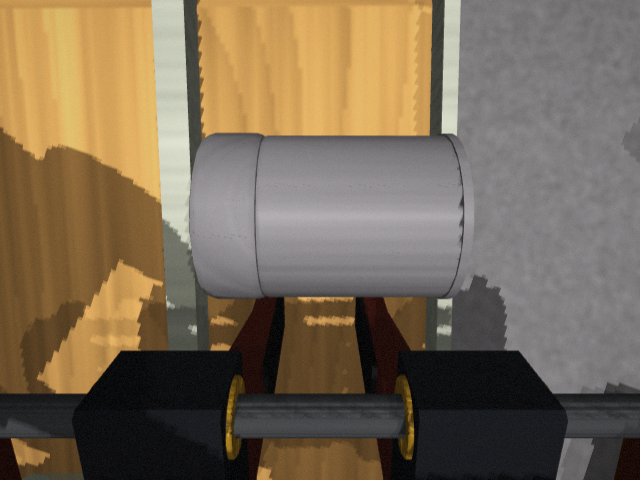

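The push force is only about 1.5 N, and the tin (px 190–470) is straight in the lane. Continuing.

```bash
python3 -m crank '[[0,0.8,4,0,0,0,30],[0,1.6,8,0,0,0,30],[0,2.4,12,0,0,0,30],[0,3.2,16,0,0,0,30],[0,4,20,0,0,0,30],[0,4.7,24,0,0,0,30],[0,5.5,28,0,0,0,30],[0,6.3,32,0,0,0,30],[0,7.1,36,0,0,0,30],[0,7.9,40,0,0,0,30],[0,8.6,44,0,0,0,30],[0,9.4,48,0,0,0,30]]'
python3 -c "
from st import *
info()
c=manip.camera('wrist'); cv2.imwrite('pics/wr8.png',c['img'])"
```

```text
time_s: 9.48
position: [0.5936, 0.0023, 0.072]
tool_rot: [-1.208, -0.212, 0.303]
contact_force: [0.3, -1.3, 0.9]
finger_gap: 0.0304
t 9.48 ramp TCP mm [  9.3 -59.8  72. ] F ramp [-1.4  0.2  0.9] gap 30.4
```

View pics/wr8.png

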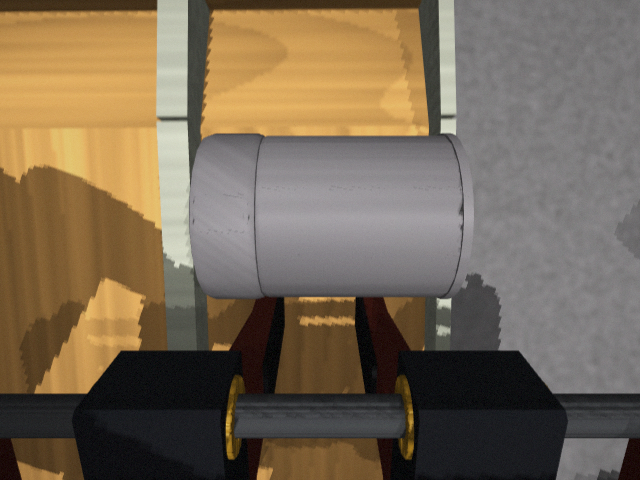

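The crest line (row ≈ 120) is about 40 mm ahead of the axis. I slow down on the approach.

```bash
python3 -m crank '[[0,0.7,3.5,0,0,0,30],[0,1.4,7,0,0,0,30],[0,2,10.5,0,0,0,30],[0,2.7,14,0,0,0,30],[0,3.3,17,0,0,0,30],[0,3.9,20,0,0,0,30],[0,4.5,23,0,0,0,30],[0,5.1,26,0,0,0,30],[0,5.5,28,0,0,0,30],[0,5.9,30,0,0,0,30],[0,6.2,32,0,0,0,30],[0,6.6,34,0,0,0,30]]'
python3 -c "
from st import *
info()"
python3 -m crank '[[0,0.4,2,0,0,0,30],[0,0.8,4,0,0,0,30],[0,1.1,5.5,0,0,0,30],[0,1.4,7,0,0,0,30],[0,1.7,8.5,0,0,0,30],[0,2,10,0,0,0,30]]'
python3 -c "
from st import *
info()
c=manip.camera('wrist'); cv2.imwrite('pics/wr9.png',c['img'])"
```

```text
time_s: 10.53
position: [0.582, 0.0342, 0.0774]
tool_rot: [-1.208, -0.212, 0.303]
contact_force: [1.6, -2.0, -0.2]
finger_gap: 0.03
t 10.53 ramp TCP mm [ 43.3 -59.9  77.4] F ramp [-2.4 -0.8 -0.2] gap 30.0
time_s: 11.03
position: [0.5785, 0.0438, 0.0788]
tool_rot: [-1.208, -0.212, 0.304]
contact_force: [-0.2, 0.0, -0.4]
finger_gap: 0.0302
t 11.03 ramp TCP mm [ 53.5 -59.8  78.8] F ramp [ 0.1  0.2 -0.4] gap 30.2
```

View pics/wr9.png

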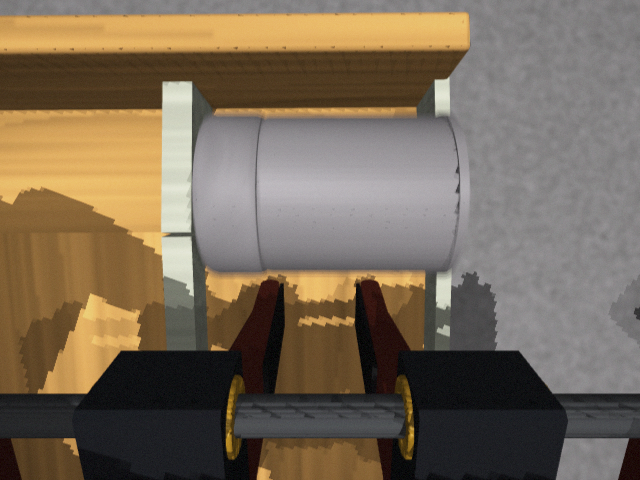

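The tin has left the fingertips and is rolling past the crest (its lower edge is ahead of the tips). I hold for half a second and look.

```bash
python3 -m crank '[[0,0,0,0,0,0,30],[0,0,0,0,0,0,30],[0,0,0,0,0,0,30],[0,0,0,0,0,0,30],[0,0,0,0,0,0,30],[0,0,0,0,0,0,30],[0,0,0,0,0,0,30],[0,0,0,0,0,0,30],[0,0,0,0,0,0,30],[0,0,0,0,0,0,30],[0,0,0,0,0,0,30],[0,0,0,0,0,0,30]]'
python3 -c "
from st import *
info()
c=manip.camera('wrist'); cv2.imwrite('pics/wr10.png',c['img'])"
```

```text
time_s: 12.08
position: [0.5786, 0.0435, 0.0789]
tool_rot: [-1.208, -0.212, 0.304]
contact_force: [-0.1, -0.3, -0.1]
finger_gap: 0.0302
t 12.08 ramp TCP mm [ 53.2 -59.9  78.9] F ramp [-0.3  0.2 -0.1] gap 30.2
```

View pics/wr10.png

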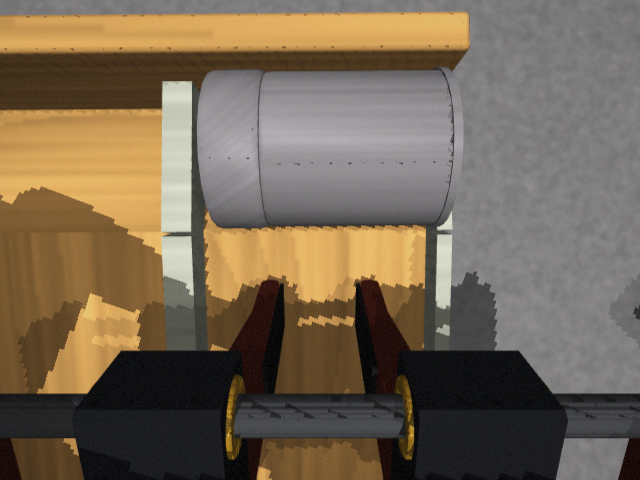

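The tin lies against the end stop, clear of the fingers. I retract straight back up along the tool axis and check.

```bash
python3 -m crank '[[0,-5,-1,0,0,0,30],[0,-12,-3,0,0,0,30],[0,-20,-4,0,0,0,30],[0,-30,-5,0,0,0,30],[0,-42,-5,0,0,0,30],[0,-54,-5,0,0,0,30],[0,-66,-5,0,0,0,30],[0,-78,-5,0,0,0,30],[0,-90,-5,0,0,0,30],[0,-100,-5,0,0,0,30],[0,-106,-5,0,0,0,30],[0,-108,-5,0,0,0,30]]'
python3 - <<'E'
from st import *
info()
c=manip.camera('wrist'); cv2.imwrite('pics/wr11.png',c['img'])
s1=manip.camera('side')['img']; t1=manip.camera('top')['img']; cv2.imwrite('pics/t11.png',t1);cv2.imwrite('pics/s11.png',s1)
cv2.imwrite('pics/b11.png',cv2.resize(np.hstack([s1,c['img']]),(800,300)))
for nm,X in(('seat',[.12,-.055,.077]),): print(proj('side',W(p,np.array(X))),proj('top',W(p,np.array(X))))
cv2.imwrite('pics/s11c.png',cv2.resize(s1[180:320,250:430],(720,560)))
cv2.imwrite('pics/t11s.png',t1)
E
```

```text
time_s: 13.13
position: [0.5934, 0.0039, 0.1802]
tool_rot: [-1.209, -0.214, 0.302]
contact_force: [0.2, 0.3, 0.0]
finger_gap: 0.0299
t 13.13 ramp TCP mm [ 10.9 -60.1 180.2] F ramp [ 0.2 -0.3  0. ] gap 29.9
[316.89442274 259.89035439] [276.23692087 268.84235882]
```

View pics/b11.png

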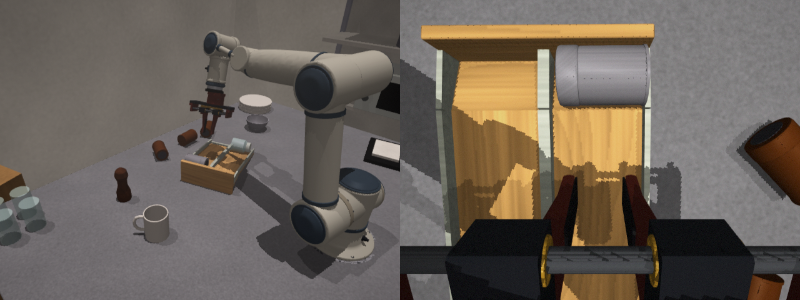

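View pics/s11c.png

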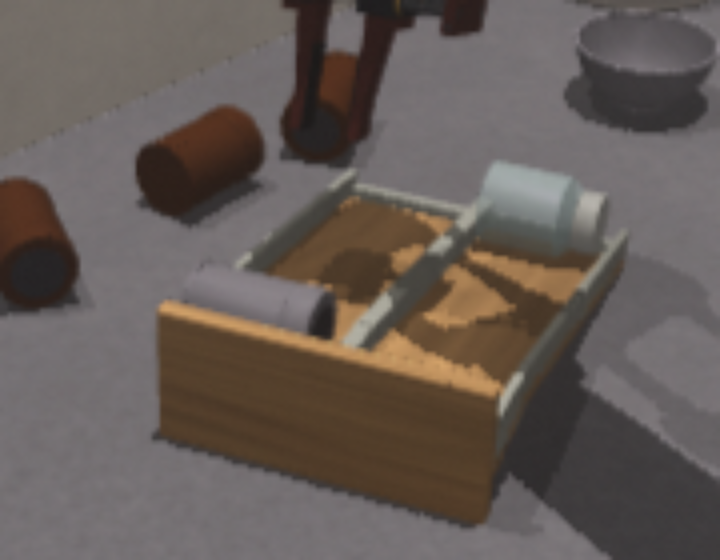

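View pics/t11.png

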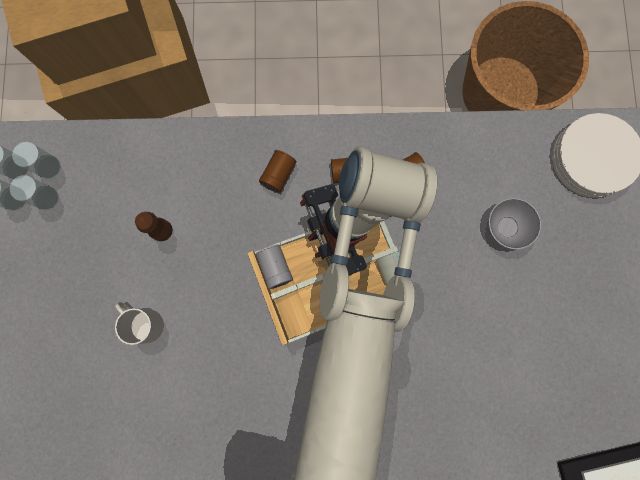

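The tin lies in the dip at top px (273,267), against the predicted seat of (276,269). The jar is still at the foot, the mug, mill and bowl have not moved, and the gripper is clear. Handing in.

```bash
python3 -c "
from cell import manip
print(manip.finish_job())"
```

```text
the job is handed in; nothing more can be done
None
```

The steel tin is in the dip at the top of the right (far) lane, resting against the end stop, and I handed the job in at about 13 s.

- **How it went:** I pushed it up the lane with the fingertips at about 45 mm/s and slowed to about 20 mm/s near the crest. It then rolled into the dip by itself.
- **Push force:** With vertical fingers the push force rose to about 16 N in total and the contact was close to locking. The tin may have slid rather than rolled over that first stretch. I then leaned the tool 20°, tips uphill, and the readings after that stayed below about 3 N.
- **Last checks:** In the top view the tin is about 4 px from its predicted seat. The final pictures show it still there after I withdrew, with the force reading near zero. The jar is still at the foot of its lane. The mug, mill and bowl look unmoved, and so do the brown look-alikes as far as they can be seen, since the arm hides two of them in the top view. None of these checks failed or disagreed.
- **Not measured:** I did not measure the tin's speed during its short free roll into the dip.

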